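# Start the dough mixer from its bench control box

### The arm

A 6-joint arm with a two-finger parallel gripper is mounted at the origin on the work surface. World frame = base frame: x ahead of the robot, y to its left, z up, the work surface at z = 0. Lengths are in mm, angles in rad, forces in N, time in s.
With the tool pointing down it reaches from about 275 to 875 mm from the base axis. Payload 12.5 kg.
Tool frame: the origin (TCP) lies on the centre line of the jaws, within the pads' length; the fingertips stand 19 mm ahead of it and the grasp point (between the pads) is the TCP; z points along the fingers, y is the direction in which the jaws open and shut (so a half turn about z gives the same grasp; the last joint's range is limited). The gripper opens to 85 mm and grips with 20 to 120 N. Pads are 22 mm wide; open, the fingers measure 114 mm over their backs; the gripper's body (76 mm by 85 mm) begins 54 mm behind the grasp point. The pads swing forward as they close: fully open they stand 13 mm farther back than shut.
Start: joints at [1.149, 0.351, 1.652, -0, 1.139, -0.085], TCP at [181.726, 519.096, 250.29] pointing down, gripper open.
Joint ranges: [-2.75, 2.75], [-0.79, 2.1], [0.01, 2.65], [-1.57, 4.71], [0.07, 3.14], [-2.87, 2.87]. Speed limits (rad/s): [2.22, 2.22, 2.79, 3.14, 3.14, 3.14].

### API

Orientations are given as a unit quaternion [x, y, z, w].
In Python, from rig import arm, cams gives the robot as it stands. The module is installed in compiled form; this text tells all that it offers.
- The arm moves only by the tool send_rows, never from a script. Its argument "series" is a list of rows, each a list of 6 numbers: the shift along the tool's x, y, z in cm, then the turn, a rotation vector about the tool's x, y, z in degrees. In form: [[tx, ty, tz, wx, wy, wz], ...]. A call has 1 to 12 rows; each row is the pose to reach, as a shift and turn from the pose commanded when the call began, along the tool's axes at that moment; what a row does not reach only later rows make up. A row lasts 1/8 s, in which the tool goes at most 62.5 mm and 10.7 degrees, less where a joint would pass 70% of its speed; a pose out of reach is approached as far as the arm can. A call with a gripper value outside its range is refused whole. "jaw" is the opening, from 0 (shut) to 1 (fully open), set as the call begins (left out, the last holds). The fingers move at their own pace and stop on an object; "force" is the grip in N (left out, the last holds). Time passes only in rows, so rows that repeat a pose let the fingers close. It gives the time, the measured TCP pose, the force and the opening at its end, in the units of the state.
- arm.sense(): the state, without advancing time (a new reading comes with each control period).
- cams.capture(name): name is "side" or "top"; returns (picture, depth): 480x640x3 uint8, red, green, blue; 480x640 float32, mm along the optical axis (not along the pixel's ray), 0 where there is no reading.
- cams.calibration(name): a dict with "fx", "fy", "cx", "cy" (pixels), "R" (3x3) and "t" (3): a world point X has camera coordinates R X + t. Camera axes: x right, y down, z forward; pixel columns grow to the right and rows downward; lengths in mm; the calibration is good to about 2 mm. A picture is of the moment at which its call begins. calibration takes no time and is no camera call.
- arm.close_job(): hands the job in, once; it reports no verdict.
The state is a dict: "time": time; "joint_pos": joint angles; "qvel": joint speeds; "effort": joint torques, N m; "ee_pos": TCP position; "tool_rot": TCP orientation; "contact_force": force on the tool from outside, world axes, zero at the start; "torque": the same for the moment, N m; "opening": finger opening in mm.
Only numpy, scipy, OpenCV 4.12 (cv2) and the standard library are available. Lean on these libraries where they do the work, as an engineer would, in place of code of your own. Each camera call takes 0.05 s, during which the arm holds its last target. There are 200 camera calls.

### The job

Start the dough mixer from the grey control box on the bench, with fingertip presses in this order: press down the raised end of the V-shaped power rocker until it has tipped fully over, then push the long bar key fully down (both stay as you leave them), then press the small round button fully in and let it come back up. Do not press the wide mushroom-headed button, that one is the stop, and leave the jar, the cup and the dough scraper where they are. Nothing needs gripping and nothing may be lifted; finish clear of everything.

Things in the scene. Friction and masses are not known exactly. Their poses are not given: they have to be found in the camera images.
- panel: Fixed grey control box, 250 x 250 mm, 50 mm high. Origin: centre of its underside; z up, x from its robot side to its far side, y left. On its top four plain white controls stand in a 2 by 2 square, centres 55 mm either side of the middle in x and in y. Which control is in which place varies; each is parallel to the box (local x, y, z as the box's).
- rocker_mount: Steel plate of the power rocker, 84 (x) x 52 (y) x 5 mm, fixed on the box, axes as the box's. Origin: centre of its underside, on the box's top. The rocker's pivot line runs along y straight above this origin; the rocker's upper surface at the pivot is 18 mm above it.
- rocker_end (a point): Middle of the raised face of the rocker, 27 mm from its pivot, moving with it. The rocker is a white V-shaped paddle, 40 mm wide (y), with two flat faces each 36 mm long. At the start the face towards the robot (-x) slopes up to its outer end, 14 mm above the pivot, and the other is level. Fully tipped, the near face is level, 18 mm above the box's top, and the far one slopes up.
- rocker (a joint): Angle of the power rocker, rad: 0 to 0.05 at the start (off, near end raised), 0.4 fully tipped (on, near end down). It stays where it is left; it moves under about 2 N at the point rocker_end, up to 5 N nearer the pivot.
- bar_key_top (a point): Centre of the top face of the long bar key, moving with it: a white bar 80 mm long (along the box's y), 22 mm wide, its top 20 mm above the box's top when up, on a 94 x 36 mm steel plate 5 mm thick.
- bar_key (a joint): Depth of the bar key, m: 0 up, 0.008 fully down (its top then 12 mm above the box's top). It needs about 3 N to move and stays where it is left.
- round_button_top (a point): Centre of the flat top of the small round button, moving with it: white, 28 mm diameter, its top 18 mm above the box's top when up, in a steel ring 44 mm across and 5 mm thick.
- round_button (a joint): Depth of the small round button, m: 0 up, 0.006 fully in. A spring brings it back; about 1 N starts it, 4 N holds it fully in.
- mushroom_top (a point): Centre of the top of the stop button, moving with it: a white mushroom head 52 mm across, its top 30 mm above the box's top.
- mushroom (a joint): Depth of the stop button, m: 0 up, 0.006 fully in; sprung, about 2 N starts it. Not to be pressed.
- jar: Bystander: closed jar with a metal lid, 54 mm diameter, 85 mm high, loose on the bench to the left of the box. Origin: centre of its underside.
- cup: Bystander: open steel cup, 72 mm across, 70 mm high, loose on the bench to the right of the box. Origin: centre of its underside.
- scraper: Bystander: dough scraper, steel blade with a round wooden grip along one edge, 120 mm long, about 90 mm wide, 20 mm high, lying loose on the bench beyond the far side of the box. Origin: on the bench under the blade, 12 mm from the grip's axis.

How it is judged:
By the outcome, as a careful person would: the job done as asked, in the order asked, and still so for the second after the job is handed in, with the robot touching nothing.
It also fails if it takes over 40 s, if anything falls off the work surface, if the arm or the gripper's body presses on something with over 40 N, if the wrist force passes 120 N, or if a joint passes its speed limit or range.

## Working session

There is one attempt and no reset: what is moved stays moved. The work goes in short steps, Python scripts to look and compute and a tool call to move; the robot and the scene stay as the last step left them, time stands still between calls to the robot, and variables do not carry over. Pictures are saved under pics/ and viewed, about 8 in all and at most 12, crops included, and the job is handed in when it is done.

Besides the shell and the picture viewer there is one more tool, called after "Request:" as a command line: name --pt "numbers of a row" for each row, then --argument value for the rest. send_rows: Moves the arm, as the interface text tells. Its arguments: {"type":"object","properties":{"series":{"type":"array"},"jaw":{"type":"number"},"force":{"type":"number"}},"required":["series"]}

```bash
mkdir -p pics
python3 - <<'E'
from rig import arm,cams
import cv2,numpy as np
for n in("top","side"):
    p,d=cams.capture(n); cv2.imwrite(f"pics/{n}1.png",p[:,:,::-1]); np.save(f"pics/{n}1.npy",d)
    c=cams.calibration(n); print(n,{k:np.round(v,3).tolist() for k,v in c.items()})
s=arm.sense(); print(s)
E
```

```text
top {'fx': 439.781, 'fy': 439.781, 'cx': 316.696, 'cy': 227.214, 'R': [[-0.029, -0.999, 0.013], [-0.984, 0.026, -0.175], [0.175, -0.018, -0.984]], 't': [64.347, 624.345, 716.211]}
side {'fx': 460.267, 'fy': 460.267, 'cx': 321.544, 'cy': 237.086, 'R': [[0.993, -0.12, 0.017], [-0.051, -0.542, -0.839], [0.109, 0.832, -0.545]], 't': [-593.798, 138.615, 678.037]}
{'time': 0.1, 'joint_pos': array([ 1.14936591e+00,  3.51201328e-01,  1.65234449e+00,  8.00775927e-06,
        1.13912084e+00, -8.46034147e-02]), 'qvel': array([-0.00079549, -0.00226408, -0.00390267, -0.00203879,  0.00017442,
        0.00042656]), 'effort': array([ 3.66920949e-04, -5.06842124e+01, -2.91878611e+01, -6.68912435e-05,
        2.61905770e-03,  6.98334787e-06]), 'ee_pos': array([181.63426747, 518.84988904, 249.8077915 ]), 'tool_rot': array([ 1.67620137e-01,  9.85851511e-01, -5.18990873e-04, -1.37944504e-04]), 'contact_force': array([-0.19531987,  1.07212894, -0.79271879]), 'torque': array([-0.00615016, -0.0172056 ,  0.0216525 ]), 'opening': 85.84956154061449}
```

View pics/top1.png

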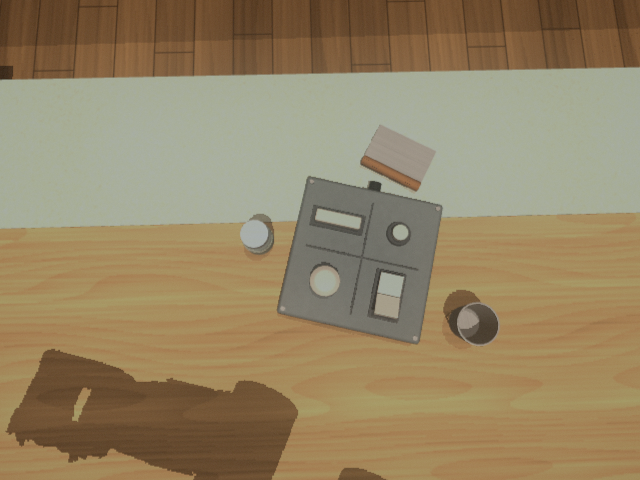

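View pics/side1.png

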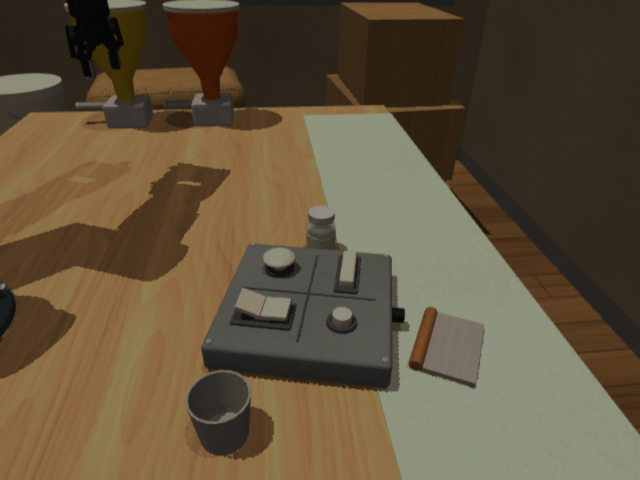

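The top view shows the bar key far-left (338,219), round button far-right (400,232), mushroom near-left (324,282) and rocker near-right (388,295). The box corners are at about (310,178), (441,205), (418,342) and (278,312). The side view shows the same layout, with the near face of the rocker raised.

```bash
cat > h.py <<'E'
from rig import arm,cams
import cv2,numpy as np
from scipy.spatial.transform import Rotation as Ro
def ray(n,u,v,z):
    c=cams.calibration(n);R=np.array(c["R"]);t=np.array(c["t"])
    o=-R.T@t; d=R.T@np.array([(u-c["cx"])/c["fx"],(v-c["cy"])/c["fy"],1]); return o+d*(z-o[2])/d[2]
def rel(target):  # shift in tool axes, cm
    s=arm.sense(); return Ro.from_quat(s["tool_rot"]).inv().apply(np.array(target)-s["ee_pos"])/10
E
python3 - <<'E'
from h import *
T=[(310,178),(441,205),(418,342),(278,312)]
P=np.array([ray("top",u,v,50) for u,v in T]);print("corners",P.round(1).tolist(),"c",P.mean(0).round(1))
dx=(P[0]+P[1]-P[2]-P[3])/2;dy=(P[0]+P[3]-P[1]-P[2])/2
print(np.linalg.norm(dx),np.linalg.norm(dy),np.degrees([np.arctan2(dx[1],dx[0]),np.arctan2(-dy[0],dy[1])]))
for n,q in dict(top=[("bar",338,219,70),("round",400,232,68),("mush",324.5,281.5,80),("rock",389,295,68)],side=[("bar",348,269,70),("round",342,316,68),("mush",279,259,80),("rock",265,306,68)]).items():
    for k,u,v,z in q: print(n,k,ray(n,u,v,z).round(1))
d=np.load("pics/top1.npy")
def wp(u,v):
    c=cams.calibration("top");R=np.array(c["R"]);Z=d[v,u];return (R.T@(np.array([(u-c["cx"])/c["fx"]*Z,(v-c["cy"])/c["fy"]*Z,Z])-np.array(c["t"]))).round(1)
for u,v in((338,219),(400,232),(324,281),(386,307),(391,285),(350,290)):print(u,v,wp(u,v))
p=cv2.imread("pics/top1.png")[165:355,265:455];cv2.imwrite("pics/crop.png",cv2.resize(p,(570,570),interpolation=cv2.INTER_CUBIC))
E
```

```text
corners [[717.0, 56.2, 50.0], [661.1, -176.4, 50.0], [425.2, -118.7, 50.0], [481.9, 117.0, 50.0]] c [571.3 -30.5  50. ]
242.83549158279806 240.7851732125555 [-14.11349907 -13.52093218]
top bar [636.6  10.   70. ]
top round [611.3 -96.1  68. ]
top mush [529.7  37.1  80. ]
top rock [504.7 -70.9  68. ]
side bar [637.5  -3.5  70. ]
side round [ 612.3 -104.1   68. ]
side mush [533.2  19.1  80. ]
side rock [509.5 -73.4  68. ]
338 219 [636.7  10.   69.6]
400 232 [611.  -95.8  69.7]
324 281 [530.6  37.8  77.3]
386 307 [485.1 -63.8  73.6]
391 285 [521.2 -74.9  69.9]
350 290 [515.5  -7.5  48.6]
```

View pics/crop.png

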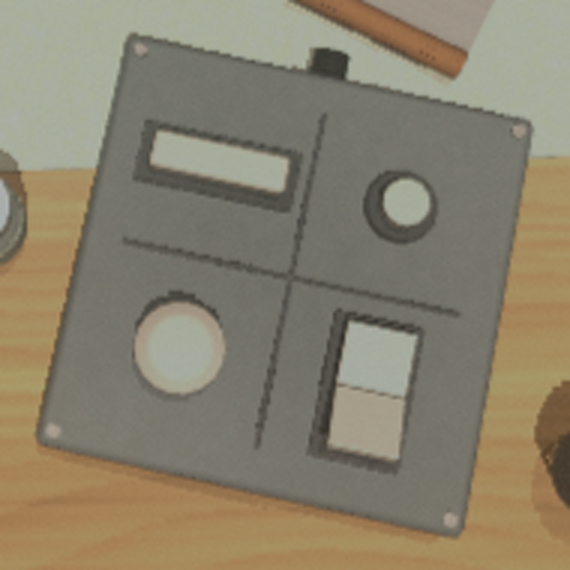

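The top-view estimates agree with the 110 mm square (centre about (571,-30), yaw about -14°). My side-view picks are rough and disagree in y, so I'll overlay the model on the side crop.

Run:
```python
from h import *
c=cams.calibration("side");R=np.array(c["R"]);t=np.array(c["t"])
def pj(X):
    q=R@np.array(X)+t;return q[0]/q[2]*c["fx"]+c["cx"],q[1]/q[2]*c["fy"]+c["cy"]
yaw=np.radians(-13.9);A=np.array([[np.cos(yaw),-np.sin(yaw)],[np.sin(yaw),np.cos(yaw)]]);C=np.array([571.3,-30.5])
im=cv2.resize(cv2.imread("pics/side1.png")[220:390,190:410],None,fx=3,fy=3,interpolation=cv2.INTER_CUBIC)
for x,y,z in [(55,55,70),(55,-55,68),(-55,55,80),(-55,-55,68),(125,125,50),(125,-125,50),(-125,125,50),(-125,-125,50),(0,0,50)]:
    u,v=pj([*(C+A@[x,y]),z]);cv2.circle(im,(int((u-190)*3),int((v-220)*3)),3,(0,0,255),-1)
cv2.imwrite("pics/sc.png",im)
d=np.load("pics/side1.npy")
for u,v in((348,270),(342,315),(279,258),(310,330)):
    Z=d[v,u];print(u,v,(R.T@(np.array([(u-c["cx"])/c["fx"]*Z,(v-c["cy"])/c["fy"]*Z,Z])-t)).round(1))
```

```text
348 270 [637.9  -2.3  67.2]
342 315 [ 612.9 -100.7   66.7]
279 258 [533.4  26.7  76.5]
310 330 [ 568.8 -105.5   47.8]
```

View pics/sc.png

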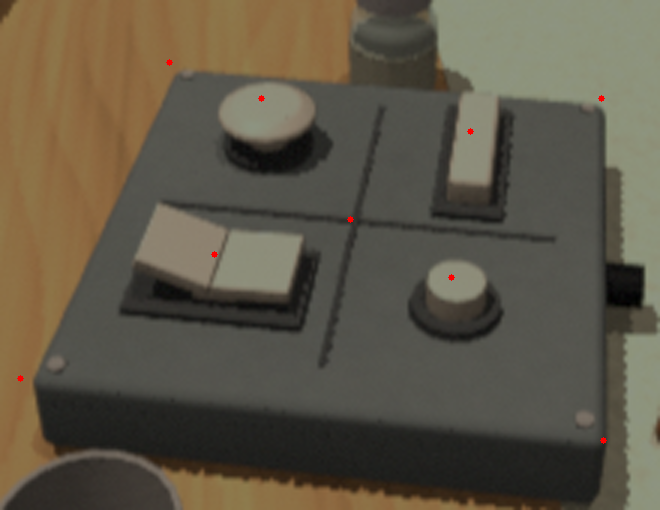

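Side and top agree to within a few mm, so I'll use centre (572,-32) and yaw -13.9°. I'm moving above the near rocker end with the jaw shut and the tool turned to the box axes.

Request:
send_rows --pt "-3 -2.9 0 0 0 -0.5" --pt "-7 -6.7 0 0 0 -1.5" --pt "-11.5 -11 0 0 0 -3" --pt "-16 -15.3 0 0 0 -4.5" --pt "-20.5 -19.6 0 0 0 -5.4" --pt "-25 -23.9 1 0 0 -5.4" --pt "-29.5 -28.2 3 0 0 -5.4" --pt "-34 -32.5 5 0 0 -5.4" --pt "-38.5 -36.8 7 0 0 -5.4" --pt "-43 -41.1 9 0 0 -5.4" --pt "-46.5 -44.4 11 0 0 -5.4" --pt "-47.5 -45.35 11 0 0 -5.4" --jaw 0 --force 40

```text
time: 1.6
ee_pos: [480.3, -68.3, 138.6]
tool_rot: [0.122, 0.992, 0.0, -0.001]
contact_force: [-0.5, -0.1, 0.3]
opening: 0.2
```

Request:
send_rows --pt "0 0 0 0 0 0" --pt "0 0 0 0 0 0" --pt "0 0 0 0 0 0" --pt "0 0 0 0 0 0"

```text
time: 2.1
ee_pos: [480.1, -65.2, 140.6]
tool_rot: [0.12, 0.993, -0.0, 0.0]
contact_force: [0.0, 0.7, 0.1]
opening: -0.2
```

Run:
```python
from h import *
a=[]
for n,(x,y,w,h,s) in dict(side=(170,150,250,220,2),top=(255,150,210,220,2)).items():
    p,_=cams.capture(n);a.append(cv2.resize(p[y:y+h,x:x+w,::-1],None,fx=1.7,fy=1.7,interpolation=cv2.INTER_CUBIC))
cv2.imwrite("pics/m1.png",np.hstack(a))
s=arm.sense();print(s["ee_pos"],Ro.from_quat(s["tool_rot"]).as_matrix().round(3).tolist(),s["opening"],s["contact_force"],s["time"])
yaw=np.radians(-13.9);A=np.array([[np.cos(yaw),-np.sin(yaw)],[np.sin(yaw),np.cos(yaw)]]);C=np.array([572,-32.])
for k,q in dict(rocker=(-81,-55),bar=(55,55),round=(55,-55)).items():
    w=[*(C+A@q),s["ee_pos"][2]];print(k,np.round(w,1),rel(w).round(2))
```

```text
[480.15378281 -65.50982839 140.50739514] [[-0.971, 0.24, 0.0], [0.24, 0.971, -0.0], [-0.0, 0.0, -1.0]] -0.1521783875531521 [-0.5396619   0.15600893 -0.48125167] 2.2
rocker [480.2 -65.9 140.5] [-0.01 -0.04  0.  ]
bar [638.6   8.2 140.5] [-13.62  10.95   0.  ]
round [612.2 -98.6 140.5] [-13.61  -0.05   0.  ]
```

View pics/m1.png

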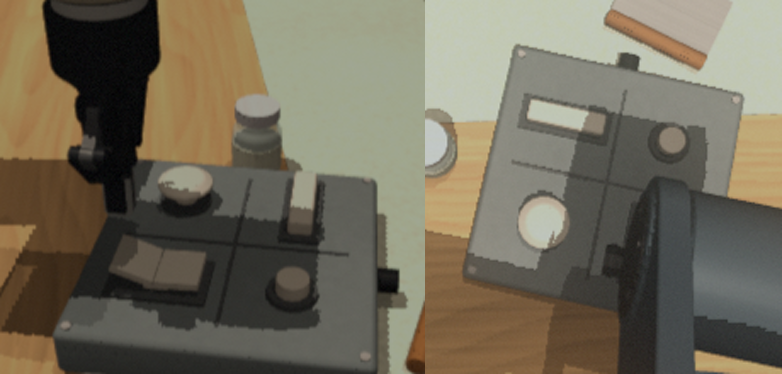

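The shut fingertips stand over the rocker's raised near face, with the mushroom and the jar clear. Pressing down.

Request:
send_rows --pt "0 0 1.5 0 0 0" --pt "0 0 3 0 0 0" --pt "0 0 3.8 0 0 0" --pt "0 0 4.2 0 0 0" --pt "0 0 4.5 0 0 0" --pt "0 0 4.7 0 0 0" --pt "0 0 4.9 0 0 0" --pt "0 0 5.1 0 0 0" --pt "0 0 5.2 0 0 0" --pt "0 0 5.3 0 0 0" --pt "0 0 5.3 0 0 0"

```text
time: 3.58
ee_pos: [480.2, -65.9, 87.2]
tool_rot: [0.121, 0.993, -0.0, 0.0]
contact_force: [-0.1, 0.0, -0.2]
opening: -0.0
```

Request:
send_rows --pt "0 0 0.1 0 0 0" --pt "0 0 0.1 0 0 0" --pt "0 0 0.1 0 0 0"

```text
time: 3.95
ee_pos: [480.4, -65.9, 86.9]
tool_rot: [0.121, 0.993, -0.0, 0.0]
contact_force: [-2.6, 1.2, 9.3]
opening: 0.0
```

Request:
send_rows --pt "0 0 0.05 0 0 0" --pt "0 0 0.1 0 0 0" --pt "0 0 0.1 0 0 0"

```text
time: 4.32
ee_pos: [480.4, -66.0, 86.6]
tool_rot: [0.121, 0.993, -0.0, 0.0]
contact_force: [-6.3, 1.3, 22.2]
opening: 0.0
```

Request:
send_rows --pt "0 0 -2 0 0 0" --pt "0 0 -5 0 0 0" --pt "-4 3 -6 0 0 0" --pt "-8 6 -6 0 0 0" --pt "-12 9.5 -6 0 0 0" --pt "-13.6 11 -6 0 0 0" --pt "-13.6 11 -6 0 0 0" --pt "-13.6 11 -6 0 0 0"

```text
time: 5.32
ee_pos: [637.8, 7.8, 145.0]
tool_rot: [0.121, 0.993, -0.0, -0.0]
contact_force: [-0.5, 0.9, -0.0]
opening: 0.0
```

Run:
```python
from h import *
a=[]
for n,(x,y,w,h,s) in dict(side=(170,150,250,220,2),top=(255,150,210,220,2)).items():
    p,_=cams.capture(n);a.append(cv2.resize(p[y:y+h,x:x+w,::-1],None,fx=1.7,fy=1.7,interpolation=cv2.INTER_CUBIC))
cv2.imwrite("pics/m2.png",np.hstack(a))
s=arm.sense();print(s["ee_pos"],s["contact_force"],s["time"])
for w in((638.6,8.2),(612.2,-98.6)): print(rel([*w,s["ee_pos"][2]]).round(2))
```

```text
[637.91602956   7.61794761 145.38281429] [ 0.12687918 -0.25644252  0.69310857] 5.425
[-0.05  0.07 -0.  ]
[ -0.06 -10.93   0.  ]
```

View pics/m2.png

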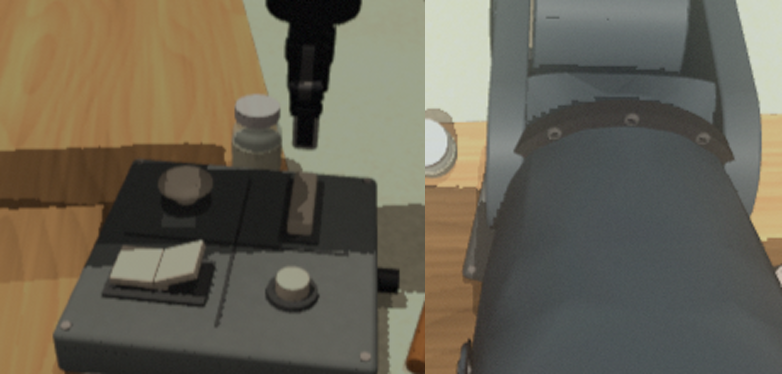

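The rocker is tipped: its near face is level at about (138,265) and the far face slopes up. The tool is over the bar key, so I'm pressing it next.

Request:
send_rows --pt "0 0 2 0 0 0" --pt "0 0 4 0 0 0" --pt "0 0 5 0 0 0" --pt "0 0 5.5 0 0 0" --pt "0 0 5.8 0 0 0" --pt "0 0 6.0 0 0 0" --pt "0 0 6.2 0 0 0" --pt "0 0 6.35 0 0 0" --pt "0 0 6.45 0 0 0" --pt "0 0 6.45 0 0 0"

```text
time: 6.68
ee_pos: [638.8, 8.2, 81.1]
tool_rot: [0.121, 0.993, 0.0, 0.0]
contact_force: [-3.2, 0.0, 5.3]
opening: -0.1
```

Request:
send_rows --pt "0 0 0.05 0 0 0" --pt "0 0 0.05 0 0 0" --pt "0 0 0.05 0 0 0"

```text
time: 7.05
ee_pos: [638.8, 8.2, 81.0]
tool_rot: [0.121, 0.993, 0.0, 0.0]
contact_force: [-4.3, -0.4, 9.3]
opening: -0.2
```

Request:
send_rows --pt "0 0 0.05 0 0 0" --pt "0 0 0.1 0 0 0" --pt "0 0 0.1 0 0 0"

```text
time: 7.42
ee_pos: [638.8, 8.2, 80.9]
tool_rot: [0.121, 0.993, 0.0, 0.0]
contact_force: [-8.1, 1.1, 18.6]
opening: -0.3
```

Request:
send_rows --pt "0 0 -2 0 0 0" --pt "0 0 -3.5 0 0 0" --pt "0 -4 -3.5 0 0 0" --pt "0 -8 -3.5 0 0 0" --pt "0 -10.95 -3.5 0 0 0" --pt "0 -10.95 -3.5 0 0 0" --pt "0 -10.95 -3.5 0 0 0"

```text
time: 8.3
ee_pos: [612.6, -97.6, 114.7]
tool_rot: [0.121, 0.993, 0.0, 0.0]
contact_force: [0.8, 0.4, 0.2]
opening: -0.6
```

Run:
```python
from h import *
p,_=cams.capture("side");cv2.imwrite("pics/m3.png",cv2.resize(p[150:370,170:420,::-1],None,fx=3,fy=2.7,interpolation=cv2.INTER_CUBIC))
s=arm.sense();print(s["ee_pos"],s["contact_force"],s["time"],rel([612.2,-98.6,87]).round(2))
```

```text
[612.62358057 -97.29680884 114.57738518] [-0.0020006  -0.1765037  -0.09890324] 8.35 [ 0.01 -0.14  2.76]
```

View pics/m3.png

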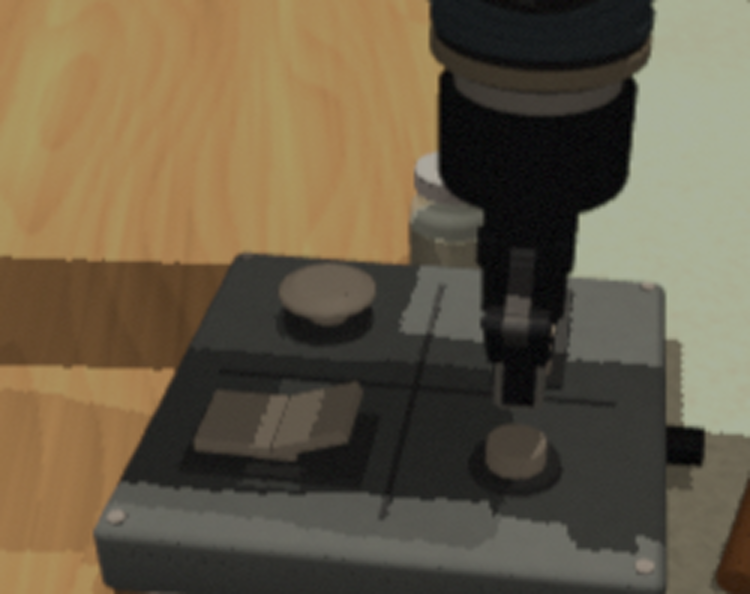

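The rocker is still tipped and the tool is over the round button at (516,450). Pressing it.

Request:
send_rows --pt "0 0 1.2 0 0 0" --pt "0 0 2.2 0 0 0" --pt "0 0 2.6 0 0 0" --pt "0 0 2.8 0 0 0" --pt "0 0 3.0 0 0 0" --pt "0 0 3.2 0 0 0" --pt "0 0 3.35 0 0 0" --pt "0 0 3.45 0 0 0" --pt "0 0 3.5 0 0 0" --pt "0 0 3.5 0 0 0"

```text
time: 9.6
ee_pos: [612.5, -98.1, 80.7]
tool_rot: [0.121, 0.993, -0.0, 0.0]
contact_force: [-7.2, 2.0, 17.5]
opening: 0.1
```

It's at the end stop at 17.5 N, against 4 N to hold it in. I'm lifting straight up and retreating so both cameras see the box.

Request:
send_rows --pt "0 0 -2 0 0 0" --pt "0 0 -6 0 0 0" --pt "0 0 -11 0 0 0" --pt "0 0 -16 0 0 0" --pt "4 3 -17 0 0 0" --pt "8 7 -17 0 0 0" --pt "12 11 -17 0 0 0" --pt "16 16 -17 0 0 0" --pt "20 21 -17 0 0 0" --pt "24 26 -17 0 0 0" --pt "27 31 -17 0 0 0" --pt "29 36 -17 0 0 0"

```text
time: 11.1
ee_pos: [416.3, 323.0, 250.3]
tool_rot: [0.121, 0.993, 0.0, 0.001]
contact_force: [1.2, -1.0, 1.5]
opening: -0.0
```

Request:
send_rows --pt "1 5 0 0 0 0" --pt "2 10 0 0 0 0" --pt "3 13 0 0 0 0" --pt "3 13 0 0 0 0" --pt "3 13 0 0 0 0" --pt "3 13 0 0 0 0"

```text
time: 11.85
ee_pos: [419.7, 453.5, 249.7]
tool_rot: [0.121, 0.993, 0.0, 0.0]
contact_force: [-0.1, -0.5, -0.0]
opening: 0.3
```

Run:
```python
from h import *
a=[]
D={}
for n,(x,y,w,h) in dict(side=(170,190,250,260),top=(235,120,270,240)).items():
    p,D[n]=cams.capture(n);a.append(cv2.resize(p[y:y+h,x:x+w,::-1],(390,400),interpolation=cv2.INTER_CUBIC))
cv2.imwrite("pics/m4.png",np.hstack(a))
s=arm.sense();print(s["ee_pos"],s["contact_force"],s["time"])
for n,pts in dict(top=[(338,219),(400,232),(324,281),(386,307),(391,285)],side=[(348,270),(342,315),(279,258)]).items():
    c=cams.calibration(n);R=np.array(c["R"]);d0=np.load(f"pics/{n}1.npy")
    for u,v in pts:
        z=[]
        for d in(d0,D[n]):
            Z=np.median(d[v-1:v+2,u-1:u+2]);z.append((R.T@(np.array([(u-c["cx"])/c["fx"]*Z,(v-c["cy"])/c["fy"]*Z,Z])-np.array(c["t"])))[2])
        print(n,u,v,np.round(z,1))
```

```text
[419.66477568 453.69983274 249.61179807] [0.14283872 0.76240257 0.38693387] 11.95
top 338 219 [68.5 61.8]
top 400 232 [66.2 67.2]
top 324 281 [79.4 79.7]
top 386 307 [75.1 67.2]
top 391 285 [68.9 74.2]
side 348 270 [68.2 60. ]
side 342 315 [66.3 66. ]
side 279 258 [77.4 77.3]
```

View pics/m4.png

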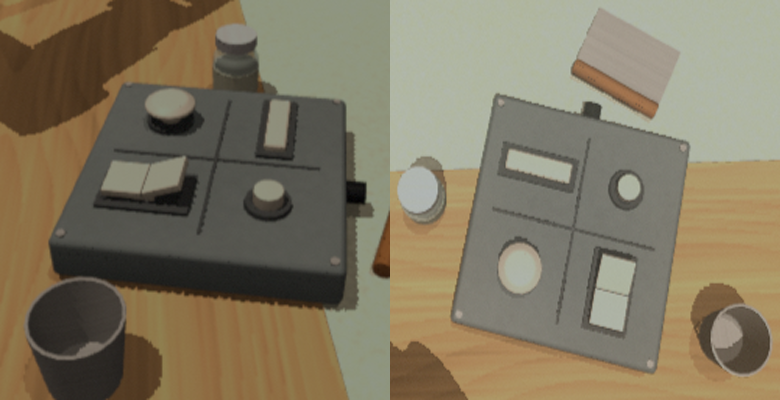

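The final pictures show the rocker tipped, the bar key about 7–8 mm lower, and the round button back up. The mushroom is unchanged, and the jar, cup and scraper have not moved. Handing in.

```bash
python3 -c "
from rig import arm
print(arm.close_job())"
```

```text
the job is handed in; nothing more can be done
None
```

I pressed the three controls in the order asked with the shut fingertips and handed the job in at about 12 s; the hand-in reports no verdict.

| Control | Press force at the end | Last depth check |
|---|---|---|
| Power rocker | 22 N, against its stop | near face 75 → 67 mm (now level), far face 69 → 74 mm (raised) |
| Bar key | 19 N, against its stop | top about 7 mm lower in the top view and 8 mm in the side view (8 mm is fully down) |
| Small round button | 17.5 N, against its stop | back up, within 1 mm of its starting height |
| Mushroom stop | not touched | height unchanged |

- **Bystanders:** by eye, the jar, cup and scraper are where they were in the first pictures.
- **Arm:** it finished about 250 mm up, off to the left of the box, with wrist force near zero.
- **Disagreement:** the side and top cameras differed by several mm in y at the start. I used a box centre between the two, and all three presses landed.

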